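Set the stop collar and load the bauble print jig

ROBOT

A 6-joint arm with a two-finger parallel gripper is mounted at the origin on the work surface. World frame = base frame: x ahead of the robot, y to its left, z up, the work surface at z = 0. Lengths are in m, angles in degrees, forces in N, time in s.
With the tool pointing down it reaches from about 0.275 to 1 m from the base axis. Payload 8.4 kg.
Tool frame: the origin (TCP) lies midway between the tips of the shut fingers; the grasp point (between the pads) lies robot.pinch_z behind it (robot.pinch_z is the distance from the TCP to the grasp point, in m); z points along the fingers, y is the direction in which the jaws open and shut (so a half turn about z gives the same grasp; the last joint's range is limited). The gripper opens to 85 mm and grips with 20 to 120 N. Pads are 22 mm wide; open, the fingers measure 114 mm over their backs; the gripper's body (76 mm by 85 mm) begins 54 mm behind the grasp point. The pads swing forward as they close: fully open they stand 13 mm farther back than shut.
Start: joints at [72.514, 20.225, 93.587, -0, 66.188, -0.138], TCP at [0.186, 0.597, 0.231] pointing down, gripper open.
Joint ranges: [-150.9, 150.9], [-52.94, 120.26], [3.33, 152.33], [-74.26, 254.26], [0, 154.13], [-172.89, 172.89]. Speed limits (degrees/s): [127.2, 127.2, 159.86, 180, 180, 180].

INTERFACE

Orientations are given as a 3x3 rotation matrix whose columns are the frame's x, y, z axes.
In Python, from workcell import robot gives the robot as it stands. Calls block until the motion is done:
- robot.movep(position, orientation): joint-space move of the TCP to a pose.
- robot.move_linear(position, attitude=None, vel=0.15): straight line of the TCP; attitude=None keeps the orientation; vel is the mean speed in m/s.
- robot.move_joints(angles): joint-space move.
- robot.set_gripper(opening, squeeze=None): finger opening in m; squeeze is the grip in N (None keeps the last); returns when the fingers have stopped.
- robot.sleep(seconds).
- robot.ik(position, orientation): joint angles nearest the present ones, or None.
- robot.state(): the state.
- robot.camera(name): name is "scene" or "top" or "wrist"; returns (picture, depth): 480x640x3 uint8, blue, green, red; 480x640 float32, m along the optical axis (not along the pixel's ray), 0 where there is no reading.
- robot.camera_model(name): a dict with "mtx" (3x3 intrinsics, pixels), "xyz" and "orientation" of the camera in the world; the wrist camera has in their place "tool_from_camera" (4x4, takes a point from camera to tool coordinates, whose origin is the TCP and whose axes are the flange's). Camera axes: x right, y up, looking along -z (the intrinsics and any distortion apply to the point x, -y, -z); pixel columns grow to the right and rows downward; lengths in m; the calibration is good to about 2 mm. A picture is of the moment at which its call begins: read the wrist's pose just before it. camera_model takes no time and is no camera call.
A pose or a line that the arm cannot do raises robot.PlanningError and nothing moves.
- robot.sign_off(): hands the job in, once; it reports no verdict.
The state is a dict: "clock": time; "joints": joint angles; "dq": joint speeds; "tau": joint torques, N m; "tool_pos": TCP position; "tcp_rot": TCP orientation; "wrist_force": force on the tool from outside, world axes, zero at the start; "torque": the same for the moment, N m; "opening": finger opening in m.
Only numpy, scipy, OpenCV 4.12 (cv2) and the standard library are available. Lean on these libraries where they do the work, as an engineer would, in place of code of your own. Each camera call takes 0.05 s, during which the arm holds its last target. There are 200 camera calls.

TASK

Get the print jig ready: first spin the brass knurled collar up its threaded rod until its top face is level with the red pointer beside it, and let go of it. Then gently set the two red baubles from the carton into the two dimples of the blue tray, one in each, and finally slide the tray fully home under the gantry by its orange tab without losing a bauble. The baubles are fragile, so neither drop, press nor squeeze them hard; leave the white baubles where they are and do not shift the pointer.

Things in the scene. Friction and masses are not known exactly. Their poses are not given: they have to be found in the camera images.
- jig: Bauble print jig, fixed: an aluminium base, 12 mm thick, reaching x = -130 to +130 and y = -190 to +310 mm from its origin (on the table under it). Jig x points roughly away from the robot, y to its left. On it along y: sliding tray; grey gantry (posts at x = +-122 mm, beam y = 95 to 129 mm, 112 to 142 mm above the table); rod with collar (y = 210 mm); scale plate (y = 288 mm).
- collar: Knurled brass collar, 43 mm across, 18 mm high, on an upright threaded rod; origin on the axis at its underside; its yaw turns with it. Counter-clockwise seen from above raises it, 24 mm per full turn (coarse multi-start thread), up to 21 mm in all. It stays where it is left: turning takes about 0.1 N m, and it cannot be pushed up or down without turning.
- collar_top (a point): Centre of the collar's top face, on the rod's axis. The steel threaded rod (13 mm) sticks up through it and ends 142 mm above the table; a grey column 34 mm across stands below the collar, up to 88 mm above the table. Nothing else is within 60 mm of the axis at the collar's height.
- pointer_tip (a point): Tip of the small flat red pointer on the upright white scale plate (top 145 mm above the table), 63 mm from the rod's axis on the jig's +y side. Its height is the wanted height of the collar's top face; it differs from run to run, always 5 mm or more above the collar's start. Must not be moved.
- tray (a joint): Slide of the blue tray, m: starts pulled out at 0 to 0.03, fully home (against the rubber stops) at 0.12. It slides along the jig's +y with about 2.5 N of friction and stays where it is left.
- pocket_near (a point): Middle of the mouth of the tray's round dimple nearer the robot, level with the tray's top (40 mm above the table): 33 mm wide, 12 mm deep. A seated bauble rests on its rim, its centre about 22 mm above this point. The blue tray is 190 mm (jig x) by 100 mm (y), a dimple 46 mm either side of its middle along x. Moves with the tray.
- pocket_far (a point): The same for the dimple farther from the robot, 92 mm along jig x from the first.
- tab_top (a point): Middle of the top of the orange upright tab on the tray's outer (-y) end: 30 mm wide (jig x), 14 mm thick (jig y), free for its upper 34 mm; top 64 mm above the table. 88 mm to the -y side of the line of dimples. Pinch it or push it to slide the tray.
- carton: Brown card carton, fixed, 190 x 190 x 30 mm, origin at the centre of its underside; four dimples 33 mm wide, 46 mm either way from its middle, two red and two white baubles resting in them, the red ones in any two.
- bauble_a: Red glossy bauble, a ball of 56 mm, about 45 g, fragile (stands a grip of 40 N a finger), with a small flat brass cap on top (only seen). Origin at the ball's centre. In the carton its centre is about 52 mm above the table.
- bauble_b: The second red bauble, the same.
- spare_a: White bauble of the same size in the carton, to be left there.
- spare_b: The second white bauble, to be left there.
Things that resemble listed ones, but are neither listed nor needed, are in the scene too. What is shaped like the bauble_b but pink or purple is not meant.

How it is judged:
By the outcome, as a careful person would: the job done as asked, in the order asked, and still so for the second after the job is handed in, with the robot touching nothing.
It also fails if it takes over 72 s, if anything falls off the work surface, if the arm or the gripper's body presses on something with over 40 N, if the wrist force passes 120 N, or if a joint passes its speed limit or range.

## Working session

There is one attempt and no reset: what is moved stays moved. The work goes in short steps, each a Python script; the robot and the scene stay as the last script left them, time stands still between calls to the robot, and variables do not carry over. Pictures are saved under pics/ and viewed, about 8 in all and at most 12, crops included, and the job is handed in when it is done.

```bash
ls; mkdir -p pics; cat > h.py <<'E'
import numpy as np, cv2
from workcell import robot
def grab(n):
    s=robot.state(); im,d=robot.camera(n); m=robot.camera_model(n)
    if 'xyz' in m: R=np.array(m['orientation'],float).reshape(3,3); t=np.array(m['xyz'],float)
    else:
        T=np.array(m['tool_from_camera']); Rt=np.array(s['tcp_rot']).reshape(3,3)
        R=Rt@T[:3,:3]; t=Rt@T[:3,3]+np.array(s['tool_pos'])
    return im,d,dict(K=np.array(m['mtx'],float).reshape(3,3),R=R,t=t,dist=m.get('distortion',m.get('dist')))
def ray(c,uv):
    D=None if c['dist'] is None else np.array(c['dist'],float)
    p=cv2.undistortPoints(np.array(uv,float).reshape(-1,1,2),c['K'],D).reshape(-1,2)
    return (c['R']@np.c_[p[:,0],-p[:,1],-np.ones(len(p))].T).T
def onplane(c,uv,z):
    r=ray(c,uv); return c['t']+r*((z-c['t'][2])/r[:,2])[:,None]
def deproj(c,uv,d): return c['t']+ray(c,uv)*np.atleast_1d(d)[:,None]
def proj(c,P):
    q=(np.atleast_2d(P)-c['t'])@c['R']; q=q*[1,-1,-1]
    D=None if c['dist'] is None else np.array(c['dist'],float)
    return cv2.projectPoints(q,np.zeros(3),np.zeros(3),c['K'],D)[0].reshape(-1,2)
E
python3 - <<'E'
from h import *
print(robot.pinch_z, robot.state())
for n in('scene','top','wrist'):
    im,d,c=grab(n); cv2.imwrite(f'pics/{n}0.png',im); np.savez(f'{n}0.npz',im=im,d=d,**{k:v for k,v in c.items() if v is not None}); print(n,robot.camera_model(n))
E
```

```text
pics
0.0187 {'clock': 0.0, 'joints': array([ 7.25135538e+01,  2.02617412e+01,  9.36291680e+01,  1.61024083e-04,
        6.61895897e+01, -1.38860416e-01]), 'dq': array([-0.08531046,  0.09777426,  0.11852228,  0.00543883,  0.00764128,
        0.03099968]), 'tau': array([-2.86192881e-04, -6.05232525e+01, -3.42061615e+01,  3.63801637e-04,
        9.15698474e-03, -3.57851980e-05]), 'tool_pos': array([0.18622197, 0.59610311, 0.23056913]), 'tcp_rot': array([[-9.54513152e-01,  2.98168514e-01, -4.24618320e-04],
       [ 2.98168816e-01,  9.54512212e-01, -1.33927198e-03],
       [ 5.97463710e-06, -1.40496066e-03, -9.99999013e-01]]), 'wrist_force': array([-0.52197281,  0.07138235, -0.281326  ]), 'torque': array([-0.02904485, -0.00589143, -0.01507812]), 'opening': 0.08535003998105242}
scene {'mtx': array([[536.55809531,   0.        , 325.93358577],
       [  0.        , 536.55809531, 238.41861002],
       [  0.        ,   0.        ,   1.        ]]), 'xyz': array([1.39737016, 0.4085346 , 0.75162761]), 'orientation': array([[-0.42263218, -0.51289341,  0.74720974],
       [ 0.90628404, -0.24425944,
[... 275 characters left out ...]
30931]), 'orientation': array([[-0.01343044,  0.99198594, -0.12563251],
       [-0.99986175, -0.01209151,  0.011414  ],
       [ 0.00980344,  0.12576844,  0.99201119]])}
wrist {'mtx': array([[364.39670605,   0.        , 315.83194245],
       [  0.        , 364.39670605, 240.07054327],
       [  0.        ,   0.        ,   1.        ]]), 'tool_from_camera': array([[-2.60764408e-05,  9.44969111e-01,  3.27159560e-01,
         8.45524766e-02],
       [ 9.99999979e-01, -4.14107121e-05,  1.99316456e-04,
         3.50773684e-04],
       [ 2.01895805e-04,  3.27159558e-01, -9.44969091e-01,
        -1.41902564e-01],
       [ 0.00000000e+00,  0.00000000e+00,  0.00000000e+00,
         1.00000000e+00]])}
```

View pics/top0.png

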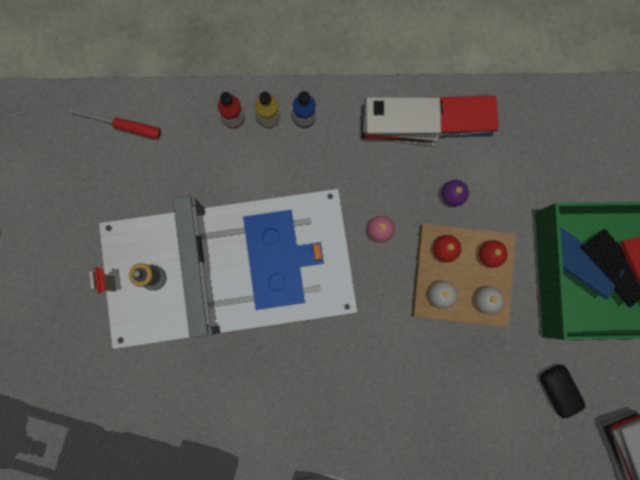

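View pics/scene0.png

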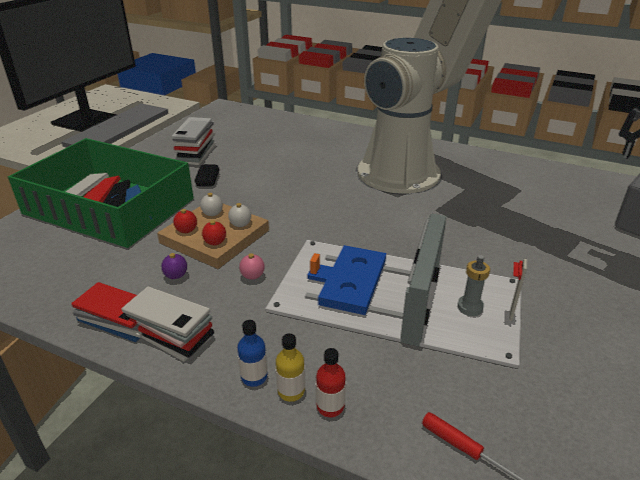

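Top view: red baubles are at (447,248) and (493,253). Possible look-alikes are pink (381,228), purple (455,192), the white spares (442,294) and (489,299), the red bottle (230,108), and the red screwdriver and books. The dimples are at (270,237) and (277,282), the tab at (318,251), the collar at (143,275) and the red pointer near (98,280). Next I'll measure these and check them in a close crop.

```bash
cat > m.py <<'E'
from h import *
def load(n):
    z=np.load(f'{n}0.npz'); return z['im'],z['d'],dict(K=z['K'],R=z['R'],t=z['t'],dist=None)
def blobs(im,lo,hi,amin=30):
    m=cv2.inRange(cv2.cvtColor(im,cv2.COLOR_BGR2HSV),np.array(lo),np.array(hi))
    if lo[0]==0: m|=cv2.inRange(cv2.cvtColor(im,cv2.COLOR_BGR2HSV),np.array([174,*lo[1:]]),np.array([180,*hi[1:]]))
    n,l,s,c=cv2.connectedComponentsWithStats(m)
    return [(c[i],s[i],l==i) for i in range(1,n) if s[i,4]>=amin]
E
python3 - <<'E'
from m import *
np.set_printoptions(precision=4,suppress=True)
im,d,c=load('top')
for nm,lo,hi,z in [('red',(0,140,60),(7,255,255),.052),('orange',(8,150,120),(20,255,255),.064),('blue',(105,120,60),(125,255,255),.04)]:
    for ce,s,m in blobs(im,lo,hi):
        if s[0]>530: continue
        # ball centre correction: mask of circle ~ centre
        cnt=max(cv2.findContours(m.astype('u1'),0,1)[0],key=cv2.contourArea); rc=cv2.minEnclosingCircle(cnt)
        print(nm,ce,s,'enc',np.round(rc,1) if 0 else (rc[0],rc[1]),onplane(c,[rc[0]],z)[0],'dep',deproj(c,[ce],d[int(ce[1]),int(ce[0])])[0])
# base corner bolts
for uv in [(109,228),(330,197),(347,307),(120,340),(270,237),(277,282),(143,273)]:
    print(uv,onplane(c,[uv],.012)[0],deproj(c,[uv],d[uv[1],uv[0]])[0])
im2,d2,c2=load('scene'); w,dw,cw=load('wrist')
a=cv2.resize(im2[235:345,440:550],(400,400),interpolation=2); b=cv2.resize(im[200:360,80:240],(400,400),interpolation=2)
cr=cv2.resize(im[170:340,360:530],(300,300),interpolation=2)
cv=np.zeros((600,800,3),'u1'); cv[:300,:300]=cr; cv[:300,300:600]=cv2.resize(a,(300,300)); cv[300:,:400]=cv2.resize(w,(400,300)); cv[300:,400:700]=cv2.resize(b,(300,300))
cv2.imwrite('pics/crop1.png',cv)
E
```

```text
red [229.9383 108.6494] [218  96  23  23 308] enc ((229.25445556640625, 106.95195770263672), 11.574834823608398) [0.8663 0.1729 0.052 ] dep [0.8453 0.1651 0.1029]
red [468.8887 113.5412] [ 441   96   57   36 1940] enc ((468.8888854980469, 113.19444274902344), 32.24991226196289) [ 0.8481 -0.3179  0.052 ] dep [ 0.8489 -0.319   0.0476]
red [136.2534 127.8094] [112 118  48  21 509] enc ((135.5, 128.5), 24.135135650634766) [0.8229 0.3631 0.052 ] dep [0.8329 0.3694 0.0244]
red [377.9223 136.7087] [365 134  33   5 103] enc ((381.0, 136.0), 16.124614715576172) [ 0.8019 -0.1361  0.052 ] dep [ 0.8046 -0.1315  0.0379]
red [446.4162 248.2652] [433 235  28  27 543] enc ((446.69232177734375, 247.86538696289062), 13.8577880859375) [ 0.5711 -0.261   0.052 ] dep [ 0.5682 -0.2556  0.0734]
red [492.2445 253.5967] [479 241  28  26 548] enc ((492.5968933105469, 253.67300415039062), 14.08434772491455) [ 0.5584 -0.3522  0.052 ] dep [ 0.5561 -0.3436  0.0784]
red [ 99.4575 279.7358] [ 95 268  11  25 212] enc ((98.0, 279.8333435058594), 12.207802772521973) [0.5164 0.4298 0.052 ] dep [0.5122 0.4021 0.1261]
ora
[... 181 characters left out ...]
20 278] enc ((303.9530334472656, 105.62416076660156), 11.137240409851074) [0.8718 0.0202 0.04  ] dep [0.8476 0.0199 0.0963]
blue [275.6893 259.1325] [ 244  211   79   98 4806] enc ((272.9316711425781, 259.4760437011719), 51.39323806762695) [0.5533 0.0859 0.04  ] dep [0.5538 0.0803 0.0413]
(109, 228) [0.6249 0.424  0.012 ] [0.6244 0.4228 0.0157]
(330, 197) [ 0.6844 -0.0316  0.012 ] [ 0.6839 -0.0315  0.0146]
(347, 307) [ 0.4571 -0.0623  0.012 ] [ 0.4571 -0.0622  0.0135]
(120, 340) [0.3973 0.3955 0.012 ] [0.3974 0.3946 0.015 ]
(270, 237) [0.6023 0.0933 0.012 ] [0.5999 0.0921 0.031 ]
(277, 282) [0.5096 0.0794 0.012 ] [0.5087 0.0786 0.0294]
(143, 273) [0.5315 0.3523 0.012 ] [0.524  0.3232 0.1216]
```

View pics/crop1.png

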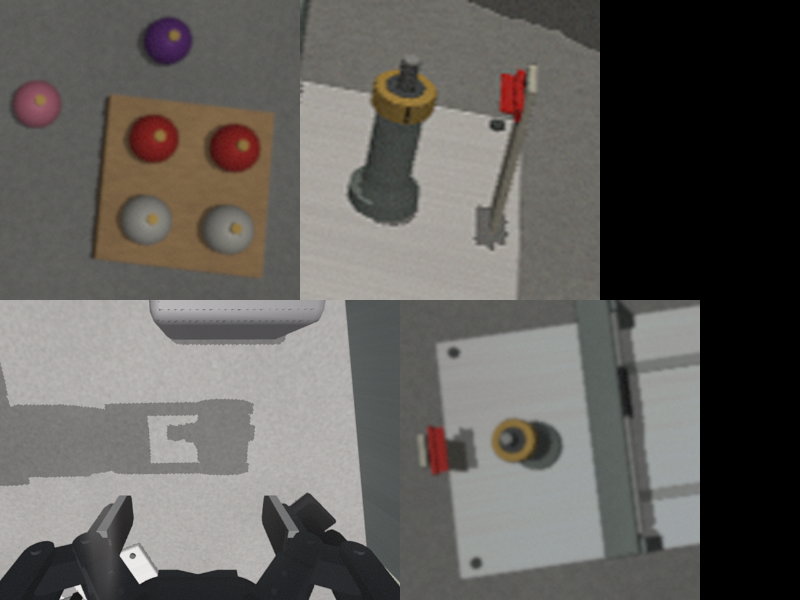

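Top-left crop: both red balls, each with a brass cap, sit in the carton's upper row. Pink and purple lie outside it, so my choice holds. In the plate crop there are two red patches near each other, so the pointer needs a closer side view. I'll fit the jig frame and search for a camera pose near collar height.

```bash
python3 - <<'E'
from m import *
np.set_printoptions(precision=4,suppress=True)
im,d,c=load('top'); s,ds,cs=load('scene')
yj=np.array([-.130,.9915,0]);xj=np.array([.9915,.130,0])
def tri(u1,u2):
    A=[];r1=ray(c,[u1])[0];r2=ray(cs,[u2])[0]
    M=np.c_[r1,-r2]; k=np.linalg.lstsq(M,cs['t']-c['t'],rcond=None)[0]
    p=c['t']+k[0]*r1;q=cs['t']+k[1]*r2; return (p+q)/2,np.linalg.norm(p-q)
for nm,I in(('t',im),('s',s)):
    for ce,st,m in blobs(I,(12,120,60),(28,255,255),25): 
        if (nm=='t' and ce[0]<200) or (nm=='s' and ce[0]>440): print(nm,ce,st)
    for ce,st,m in blobs(I,(0,140,60),(7,255,255),15):
        if (nm=='t' and ce[0]<110) or (nm=='s' and ce[0]>500 and ce[1]<300): print('red',nm,ce,st)
# dimples: darker rings; wood whites
O=np.array([.5488,.1205,0])
for y in (.210,): print('axis',O+y*yj)
tgt=O+.236*yj+[0,0,.122]
j0=np.array(robot.state()['joints'])
T=np.array(robot.camera_model('wrist')['tool_from_camera'])
for el in (5,15,25):
  for az in range(0,360,15):
    a,e=np.radians([az,el]); v=np.array([np.cos(a)*np.cos(e),np.sin(a)*np.cos(e),np.sin(e)])
    for dist in (.24,.32):
      cp=tgt+dist*v; z=v; 
      for up in (1,-1):
        x=np.cross([0,0,up],z);x/=np.linalg.norm(x);y=np.cross(z,x)
        Rc=np.c_[x,y,z]; Rt=Rc@T[:3,:3].T; tp=cp-Rt@T[:3,3]
        q=robot.ik(tp,Rt)
        if q is not None: print(el,az,dist,up,tp,np.round(q))
E
```

```text
t [142.3632 274.6792] [130 264  23  22 212]
red t [ 99.4575 279.7358] [ 95 268  11  25 212]
s [599.9268  14.0955] [574   0  50  27 314]
s [506.5938   7.125 ] [502   2   9  11  32]
s [535.1498  10.9517] [511   2  43  18 207]
s [570.       8.6757] [566   3   9  14  37]
s [635.913   10.6087] [630   3  10  17  46]
s [515.8889  13.963 ] [508  12  15   5  27]
s [568.0625  17.4062] [563  12  12  10  32]
s [487.4688  81.8438] [482  71  10  24  64]
s [607.6176  89.4412] [604  82   7  17  34]
s [481.      91.4444] [476  86  10  11  27]
s [466.7826 106.687 ] [455  89  24  37 230]
s [496.3401 103.5578] [483  94  31  20 147]
s [520.8784 114.0946] [509  97  25  39 222]
s [567.0273 112.4232] [541 101  51  27 293]
s [609.4407 118.226 ] [597 106  28  26 177]
s [493.4932 122.274 ] [482 112  27  18  73]
s [485.0345 125.5517] [481 122  10   8  29]
s [570.4196 136.3287] [551 123  34  23 143]
s [634.5556 126.9444] [630 124  10   8  36]
s [545.7286 135.1857] [538 126  18  15  70]
s [599.2097 135.5968] [593 127  14  19  62]
s [636.75   145.1875] [633 138   7  14  32]
s [601.0625 144.875 ] [596 140  11   9  
[... 15339 characters left out ...]
135.]
25 315 0.32 1 [0.6293 0.2429 0.1585] [  0.  64.  63.  54. 120. -50.]
25 315 0.32 -1 [0.6098 0.2633 0.2192] [  6.  41.  75.  34.  96. 135.]
25 330 0.24 1 [0.5916 0.3117 0.1247] [  9.  69.  57.  49. 125. -52.]
25 330 0.24 -1 [0.5674 0.3264 0.1854] [ 14.  44.  73.  31.  98. 129.]
25 330 0.32 1 [0.6544 0.2754 0.1585] [  6.  72.  45.  52. 132. -45.]
25 330 0.32 -1 [0.6302 0.2901 0.2192] [ 11.  47.  63.  29. 106. 130.]
25 345 0.24 1 [0.6002 0.3322 0.1247] [ 15.  75.  42.  45. 136. -51.]
25 345 0.24 -1 [0.573  0.3401 0.1854] [ 19.  48.  65.  25. 106. 122.]
25 345 0.32 1 [0.6702 0.3134 0.1585] [ 13.  82.  23.  55. 146. -38.]
25 345 0.32 -1 [0.6431 0.3213 0.2192] [ 16.  53.  51.  24. 115. 124.]
```

The two-camera masks put the collar axis near (0.522, 0.328). I'll take a near-horizontal wrist view of the collar and pointer.

```bash
cat >> h.py <<'E'
def campose(tgt,az,el,dist,up):
    T=np.array(robot.camera_model('wrist')['tool_from_camera']); a,e=np.radians([az,el])
    z=np.array([np.cos(a)*np.cos(e),np.sin(a)*np.cos(e),np.sin(e)]); x=np.cross([0,0,up],z);x/=np.linalg.norm(x)
    Rt=np.c_[x,np.cross(z,x),z]@T[:3,:3].T
    return np.asarray(tgt)+dist*z-Rt@T[:3,3],Rt
E
python3 - <<'E'
from h import *
p,R=campose([.518,.3545,.122],150,5,.32,-1)
robot.movep(p,R); robot.sleep(.2)
im,d,c=grab('wrist'); np.savez('side1.npz',im=im,d=d,**{k:v for k,v in c.items() if v is not None})
print(robot.state()['clock'],proj(c,[[.518,.3545,.122],[.5215,.3287,.12]]))
cv2.imwrite('pics/side1.png',cv2.resize(cv2.rotate(im,cv2.ROTATE_180)[140:340,180:460],(784,560),interpolation=2))
E
```

```text
1.3917 [[315.45173039 239.74463115]
 [293.21774681 239.16941897]]
```

View pics/side1.png

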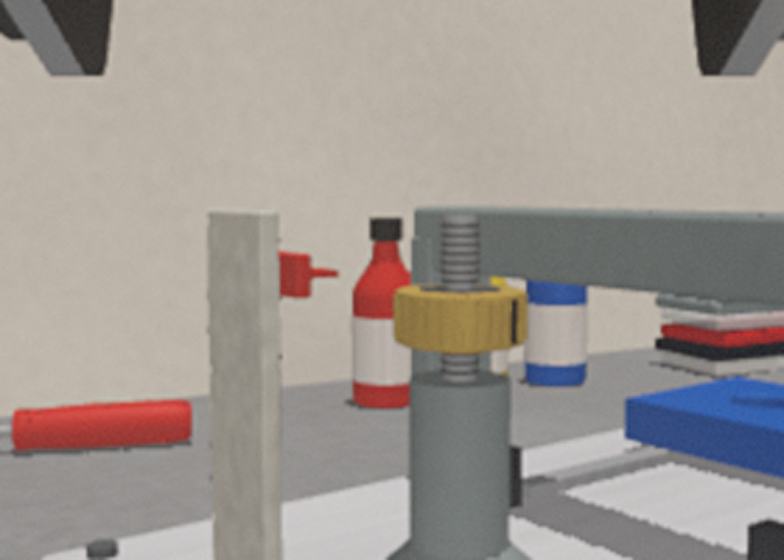

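The side view shows the pointer as a red block whose thin tip is at crop (338,272). The collar's top face is at crop row ≈ 288, the rod top at row 214 and the column top at row 375, both near column 460. I'll turn these into heights.

```bash
cat > side.py <<'E'
from m import *
np.set_printoptions(precision=4,suppress=True)
YJ=np.array([-.130,.9915,0]); YJ/=np.linalg.norm(YJ)
def side(f,ax=None,verbose=1):
    im,d,c=load2(f); 
    hsv=cv2.cvtColor(im,cv2.COLOR_BGR2HSV)
    h,s,v=[hsv[...,i].astype(int) for i in range(3)]
    br=(h>12)&(h<32)&(s>110)&(v>40); br=max(((st[4],m) for ce,st,m in comps(br)),key=lambda t:t[0])[1]
    ys,xs=np.where(br); l,r=xs.min(),xs.max(); 
    return im,d,c,hsv,br,(l,r,ys.min(),ys.max())
def comps(m):
    n,l,s,c=cv2.connectedComponentsWithStats(m.astype('u1')); return [(c[i],s[i],l==i) for i in range(1,n)]
def load2(f):
    z=np.load(f); return z['im'],z['d'],dict(K=z['K'],R=z['R'],t=z['t'],dist=None)
def at_vert(c,uv,xy):  # height where the pixel's ray passes the vertical line xy
    r=ray(c,[uv])[0]; h=r[:2]; k=np.dot(xy-c['t'][:2],h)/np.dot(h,h); return c['t'][2]+k*r[2]
E
python3 - <<'E'
from side import *
im,d,c,hsv,br,(l,r,t,b)=side('side1.npz')
print('brass',l,r,t,b)
mid=(l+r)/2
# bearing of axis + depth from width 43mm: angular half-width asin(21.5/D)
rl,rr=ray(c,[(l-.5,240),(r+.5,240)]); al,ar=[np.arctan2(q[1],q[0]) for q in(rl,rr)]
D=.0215/np.sin(abs(al-ar)/2); a=(al+ar)/2
print('axis from side',c['t'][:2]+D*np.array([np.cos(a),np.sin(a)]),'depth',D,'medium depth img',np.median(d[br]))
axis=np.array([.5215,.3287]); 
# top-camera check
imt,dt,ct=load('top')
print('axis top', onplane(ct,[(142.4,274.7)],.118)[0])
red=((hsv[...,0]<8)|(hsv[...,0]>172))&(hsv[...,1]>130)&(hsv[...,2]>40)
for ce,s,m in comps(red):
    if s[4]>15: 
        ys,xs=np.where(m); k=xs==xs.max(); print('red',s,'tip right',xs.max(),ys[k].mean(), 'left',xs.min(),ys[xs==xs.min()].mean())
# luminance/brass profiles in columns: original is upside down, print rotated rows
g=cv2.rotate(im,cv2.ROTATE_180); brR=br[::-1,::-1]
ys,xs=np.where(brR); 
for x in range(xs.min(),xs.max()+1,3): q=ys[xs==x]; print(x,q.min(),q.max(),end=' | ')
mx=int(round((xs.min()+xs.max())/2)); print('\nmid',mx); gg=cv2.cvtColor(g,cv2.COLOR_BGR2GRAY)
print('rod rows210-225',gg[210:225,mx-3:mx+4].mean(1).round()); print('col rows 265-285',gg[264:286,mx-12:mx-7].mean(1).round(),gg[264:286,mx+7:mx+12].mean(1).round())
print('tip area',g[228:246,288:304,2]-0)
E
```

```text
brass 0 67 233 302
axis from side [0.3807 0.174 ] depth 0.3682126215646038 medium depth img 1.2733078
axis top [0.521  0.3252 0.118 ]
red [392 179  63  18 914] tip right 454 186.5 left 392 189.5
red [314 194  20   9 142] tip right 333 201.0 left 314 198.0
red [   0  207   62   30 1423] tip right 61 220.5 left 0 228.5
red [157 216  67   8 332] tip right 223 221.5 left 157 222.5
red [313 226  21  28 358] tip right 333 231.5 left 313 239.5
red [340 234  20  16 179] tip right 359 242.0 left 340 241.5
572 227 227 | 575 193 232 | 578 192 238 | 581 181 240 | 584 182 243 | 587 180 245 | 590 180 242 | 593 180 244 | 596 180 244 | 599 180 244 | 602 180 222 | 605 179 222 | 608 179 222 | 611 179 222 | 614 179 222 | 617 179 222 | 620 179 221 | 623 179 220 | 626 178 221 | 629 178 221 | 632 178 221 | 635 178 221 | 638 178 220 | 
mid 606
rod rows210-225 [107. 106. 107. 106. 106. 107. 107. 107. 107. 108. 107. 107. 109. 106.
  89.]
col rows 265-285 [ 74.  74.  75.  75.  75.  72.  72.  69.  77. 122. 151. 154. 130. 106.
 102. 102. 102. 102. 101. 101. 102. 102.] [ 66.  62.  62.  71.  91. 141. 161. 159. 15
[... 585 characters left out ...]
 188 189 190 189 189 190 189]
 [161 159 159 169 185 185 184 184 178 177 175 170 175 185 190 188]
 [159 158 152 157 168 166 165 162 157 160 156 151 163 181 190 191]
 [158 159 154 150 158 157 157 151 153 158 157 157 166 184 187 189]
 [158 157 152 158 175 179 176 176 178 180 180 179 182 187 188 188]
 [160 156 156 169 188 189 190 189 190 190 191 191 189 190 188 187]
 [159 155 158 172 190 188 189 189 190 188 190 191 191 188 189 188]
 [159 155 156 171 187 189 186 187 188 190 189 190 190 189 188 189]
 [157 154 156 172 188 188 186 187 187 186 188 187 188 190 188 188]
 [156 153 154 173 189 188 188 186 186 187 189 187 187 188 189 190]
 [151 149 156 174 186 187 186 184 188 186 188 188 189 189 189 191]]
```

```bash
cat > side2.py <<'E'
from side import *
def analyse(f,roi,tip):
    # all pixel values in the 180-degree rotated picture; roi x0,x1,y0,y1 around collar
    im,d,c=load2(f); g=cv2.rotate(im,cv2.ROTATE_180); dd=d[::-1,::-1]
    x0,x1,y0,y1=roi; hsv=cv2.cvtColor(g,cv2.COLOR_BGR2HSV).astype(int)
    br=np.zeros(g.shape[:2],bool); br[y0:y1,x0:x1]=((hsv[...,0]>13)&(hsv[...,0]<30)&(hsv[...,1]>120)&(hsv[...,2]>40))[y0:y1,x0:x1]
    br=max(comps(br),key=lambda q:q[1][4])[2]; ys,xs=np.where(br); l,r=xs.min(),xs.max()
    un=lambda u,v:(639-u,479-v)
    rl,rr=ray(c,[un(l-.5,(y0+y1)/2),un(r+.5,(y0+y1)/2)]); al,ar=[np.arctan2(q[1],q[0]) for q in(rl,rr)]
    a=(al+ar)/2; D=.0215/np.sin(abs(al-ar)/2); Dd=np.median(dd[br])
    print('l,r',l,r,'D width',D,'depth',Dd,'cam',c['t'],'bearing',np.degrees(a))
    mid=int(round((l+r)/2))
    for x in list(range(l,r+1,4))+[r]: q=ys[xs==x]; print((int(x),int(q.min()),int(q.max())),end=' ')
    print()
    return im,d,c,g,dd,a,mid,un
E
python3 - <<'E'
from side2 import *
im,d,c,g,dd,a,mid,un=analyse('side1.npz',(312,376,236,270),None)
imt,dt,ct=load('top'); p=onplane(ct,[(142.4,274.7)],.118)[0]
u=np.array([np.cos(a),np.sin(a)]); k=(p[:2]-c['t'][:2])@u; ax=c['t'][:2]+k*u; print('top axis',p,'offset from side bearing',np.linalg.norm(ax-p[:2]),'k',k,'axis used',ax)
gg=cv2.cvtColor(g,cv2.COLOR_BGR2GRAY)
print(mid,'rod top',gg[210:224,mid-2:mid+3].mean(1).round()); print('coltop',gg[262:284,mid-15:mid-8].mean(1).round(),gg[262:284,mid+8:mid+15].mean(1).round(),gg[262:284,mid].round())
for v in (215.5,216.5,241,242,243,244,265,272,274,275): print(v,round(at_vert(c,un(mid,v),ax)*1000,2),end='; ')
tip=ax+.063*YJ[:2]; print('\ntip predicted px(rot)',np.array([639,479])-proj(c,[[*tip,.12]]), 'tip height',at_vert(c,un(300,237.4),tip),'depth px',dd[232:243,292:300].min())
E
```

```text
l,r 321 367 D width 0.3327138375957343 depth 0.3189705 cam [0.2413 0.5148 0.1507] bearing -33.3037988140141
(321, 245, 259) (325, 242, 262) (329, 243, 263) (333, 244, 264) (337, 245, 264) (341, 245, 265) (345, 245, 265) (349, 245, 265) (353, 245, 264) (357, 239, 264) (361, 243, 263) (365, 244, 262) (367, 246, 259) 
top axis [0.521  0.3252 0.118 ] offset from side bearing 0.004847802354218156 k 0.3379124809564127 axis used [0.5237 0.3293]
344 rod top [180. 179. 179. 166. 145. 127. 123. 134. 138. 129. 101. 110. 131. 112.]
coltop [122. 122. 118. 113. 109. 109. 109. 111. 110. 111. 102.  91.  88.  89.
  88.  97. 107. 108. 109. 109. 109. 108.] [124. 123. 122. 133. 142. 144. 142. 144. 145. 146. 130. 103.  89.  88.
  89.  97. 110. 114. 113. 114. 114. 114.] [130 127 128 126 104 110 121 101 100 126 109  89 123 130 104  89 103 118
 121 118 118 121]
215.5 142.43; 216.5 141.51; 241 118.76; 242 117.83; 243 116.89; 244 115.96; 265 96.21; 272 89.59; 274 87.69; 275 86.74; 
tip predicted px(rot) [[286.0066 243.986 ]] tip height 0.12537053445673557 depth px 0.2746788
```

```bash
python3 - <<'E'
from side2 import *
im,d,c=load2('side1.npz')
O=np.array([.5488,.1205,0]);XJ=np.array([YJ[1],-YJ[0],0])
def jig(P): return np.c_[(P-O)@XJ,(P-O)@YJ,P[:,2]]*1000
for u in (260,275,282,284,286,288,290,292,294,296,298,299,300):
    for v in ((237,) if u>291 else (232,237,243)):
        print(u,v,round(float(d[479-v,639-u]),4),jig(deproj(c,[(639-u,479-v)],d[479-v,639-u]))[0].round(1))
it,dt,ct=load('top')
cv=cv2.resize(it[255:305,85:160],(600,400),interpolation=cv2.INTER_CUBIC)
s,ds,cs=load('scene'); s2=cv2.resize(s[250:300,500:535],(140*1,200),interpolation=cv2.INTER_CUBIC)
cv[:200,460:]=s2; cv2.imwrite('pics/ptr.png',cv)
for u in range(94,112,2): print(u,[jig(deproj(ct,[(u,v)],dt[v,u]))[0].round().tolist() for v in (272,280,288)])
E
```

```text
260 232 0.2888 [  5.5 295.3 130.7]
260 237 0.2885 [  4.9 295.6 126.8]
260 243 0.2891 [  5.1 295.6 122. ]
275 232 0.2728 [-15.8 293.9 131.8]
275 237 0.2733 [-15.5 293.8 128. ]
275 243 0.2744 [-14.9 293.5 123.4]
282 232 0.2748 [-17.2 288.7 131.6]
282 237 0.2741 [-18.1 289.2 127.9]
282 243 0.2746 [-17.9 289.2 123.4]
284 232 0.2717 [-20.8 289.1 131.9]
284 237 0.2703 [-22.2 290.  128.3]
284 243 0.2733 [-20.  288.7 123.5]
286 232 0.27 [-23.1 288.8 132. ]
286 237 0.2712 [-22.4 288.4 128.2]
286 243 0.2708 [-23.  288.8 123.8]
288 232 0.2697 [-24.3 287.8 132. ]
288 237 0.2705 [-23.9 287.6 128.2]
288 243 0.2713 [-23.5 287.4 123.7]
290 232 0.2722 [-23.1 285.3 131.8]
290 237 0.2717 [-23.7 285.7 128.1]
290 243 0.2722 [-23.6 285.7 123.6]
292 237 0.2752 [-21.7 282.7 127.8]
294 237 0.2768 [-21.3 280.6 127.7]
296 237 0.2777 [-21.5 278.9 127.6]
298 237 0.2791 [-21.2 276.9 127.5]
299 237 0.2806 [-20.5 275.5 127.4]
300 237 0.2798 [-21.6 275.3 127.4]
94 [[15.0, 289.0, 135.0], [-0.0, 289.0, 142.0], [-15.0, 289.0, 146.0]]
96 [[15.0, 286.0, 134.0], [-0.0, 288.0, 134.0], [-15.0, 287.0, 140.0]]
98 [[14.0, 284.0, 131.0], [-1.0, 284.0, 134.0], [-15.0, 285.0, 137.0]]
100 [[14.0, 280.0, 130.0], [-1.0, 282.0, 130.0], [-15.0, 283.0, 131.0]]
102 [[13.0, 276.0, 132.0], [-1.0, 278.0, 130.0], [-16.0, 280.0, 129.0]]
104 [[28.0, 314.0, -1.0], [-1.0, 276.0, 124.0], [-17.0, 275.0, 133.0]]
106 [[25.0, 304.0, 19.0], [3.0, 288.0, 74.0], [-12.0, 289.0, 78.0]]
108 [[25.0, 302.0, 13.0], [4.0, 288.0, 63.0], [-12.0, 289.0, 63.0]]
110 [[25.0, 298.0, 12.0], [5.0, 290.0, 45.0], [-11.0, 289.0, 53.0]]
```

View pics/ptr.png

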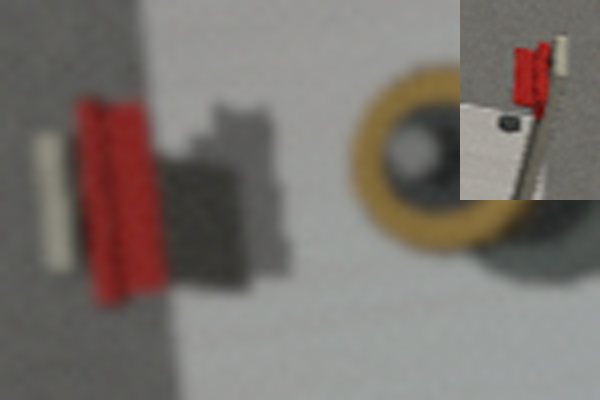

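The pointer is a wide red clip on the plate. Its thin lip faces the rod, ending near jig y ≈ 274 at z ≈ 127.4 mm, and the collar top is at about 117.4 mm. That's about 10 mm to rise, or 150°. Next I'll hover over the collar and refine the axis from above.

```bash
cat >> h.py <<'E'
def down(psi):
    a=np.radians(psi); c,s=np.cos(a),np.sin(a); return np.array([[c,s,0],[s,-c,0],[0,0,-1.]])
def say(*a):
    s=robot.state(); print(*a,'clk %.2f'%s['clock'],'pos',np.round(s['tool_pos'],4),'F',np.round(s['wrist_force'],1),'op %.4f'%s['opening'],'j',np.round(s['joints']))
E
python3 - <<'E'
from h import *; from side import comps
np.set_printoptions(precision=4,suppress=True)
for psi in (47,122,197): print(psi,robot.ik([.5215,.329,.22],down(psi)))
robot.movep([.5215,.329,.225],down(47)); robot.sleep(.15)
im,d,c=grab('wrist'); say()
hsv=cv2.cvtColor(im,cv2.COLOR_BGR2HSV).astype(int)
br=(hsv[...,0]>12)&(hsv[...,0]<32)&(hsv[...,1]>100)&(hsv[...,2]>40)
uv=proj(c,[[.5215,.329,.1174]])[0]; print('pred',uv)
for ce,s,m in comps(br):
    if s[4]>150 and np.hypot(*(ce-uv))<60:
        cnt=max(cv2.findContours(m.astype('u1'),0,1)[0],key=cv2.contourArea); e=cv2.fitEllipse(cnt); print(s,e,onplane(c,[e[0]],.1174)[0], np.median(d[m]), deproj(c,[ce],np.median(d[m]))[0])
cv2.imwrite('pics/over1.png',im); np.savez('over1.npz',im=im,d=d,K=c['K'],R=c['R'],t=c['t'])
E
```

```text
47 [32.1073 20.0915 95.3032 -0.     64.6053 75.1073]
122 [32.1073 20.0915 95.3032 -0.     64.6053  0.1073]
197 [ 32.1073  20.0915  95.3032  -0.      64.6053 -74.8927]
clk 2.67 pos [0.5198 0.33   0.2235] F [-0.3 -1.  -0.1] op 0.0852 j [32. 20. 95. -0. 65. 75.]
pred [319.0623 237.2502]
[ 289  201   60   61 1683] ((318.4089050292969, 231.3998565673828), (57.87857437133789, 59.43787384033203), 163.81455993652344) [0.5241 0.3326 0.1174] 0.26040667 [0.5253 0.3337 0.1164]
```

View pics/over1.png

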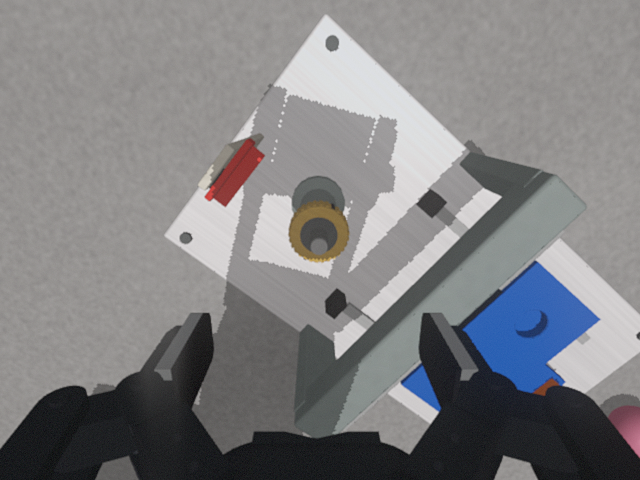

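The overhead view shows the collar ring at (318,231) with nothing around it, the red clip at (235,170) and the gantry to the lower right. The arm was about 2.5 mm off its command, so I'll check whether that was settling and measure again.

```bash
cat > ring.py <<'E'
from h import *; from side import comps
def ring(zt):
    im,d,c=grab('wrist'); hsv=cv2.cvtColor(im,cv2.COLOR_BGR2HSV).astype(int)
    br=(hsv[...,0]>12)&(hsv[...,0]<32)&(hsv[...,1]>100)&(hsv[...,2]>40)
    uv=proj(c,[[.5225,.331,zt]])[0]
    ce,s,m=max((q for q in comps(br) if np.hypot(*(q[0]-uv))<80),key=lambda q:q[1][4])
    cnt=max(cv2.findContours(m.astype('u1'),0,1)[0],key=cv2.contourArea); e=cv2.fitEllipse(cnt)
    return onplane(c,[e[0]],zt)[0],e
E
python3 - <<'E'
from ring import *
say(); robot.sleep(.3); say()
print(ring(.1174))
robot.movep([.5225,.331,.215],down(227)); robot.sleep(.4); say(); print(ring(.1174))
E
```

```text
clk 2.67 pos [0.5198 0.33   0.2235] F [-0.3 -1.  -0.1] op 0.0852 j [32. 20. 95. -0. 65. 75.]
clk 2.97 pos [0.5212 0.3293 0.2247] F [ 0.4 -0.1 -0.6] op 0.0853 j [32. 20. 95. -0. 65. 75.]
(array([0.5241, 0.3325, 0.1174]), ((316.1827697753906, 232.20669555664062), (57.49225997924805, 58.987327575683594), 161.65823364257812))
clk 6.07 pos [0.5225 0.331  0.215 ] F [0.1 0.3 1. ] op 0.0853 j [  32.   21.   95.    0.   64. -105.]
(array([0.5203, 0.3283, 0.1174]), ((315.1887512207031, 237.10960388183594), (60.071285247802734, 61.06932830810547), 155.68255615234375))
```

The two opposite views average to an axis of (0.5222, 0.3304), which agrees with the side view at (0.5213, 0.3309). Now I'll grip, turn CCW 150° with a matching 10 mm rise, release and look again.

```bash
python3 - <<'E'
from h import *
A=np.array([.5221,.3305]); P=lambda z:[*A,z]
robot.movep(P(.200),down(100)); robot.set_gripper(.062); robot.move_linear(P(.086),vel=.1); robot.sleep(.15); say('down')
robot.set_gripper(.03,squeeze=50); say('grip')
n=3; rise=.010; ang=150
for i in range(1,n+1):
    robot.move_linear(P(.086+rise*i/n),down(100+ang*i/n),vel=rise/4); say('turn')
robot.sleep(.2); say('end')
robot.set_gripper(.062); robot.move_linear(P(.20),vel=.2); say('up')
E
```

```text
down clk 9.84 pos [0.5224 0.3307 0.0866] F [-0.3  0.1 -0.1] op 0.0622 j [ 32.  29. 101.  -0.  50.  22.]
grip clk 10.15 pos [0.5222 0.3306 0.0865] F [-2.  -0.6  5.9] op 0.0415 j [ 32.  29. 101.   0.  50.  22.]
turn clk 11.41 pos [0.5219 0.3304 0.0898] F [-2.8 -1.4  5.9] op 0.0416 j [ 32.  29. 101.   0.  51. -28.]
turn clk 12.67 pos [0.5219 0.33   0.0931] F [-2.2 -3.3  6.7] op 0.0417 j [ 32.  29. 101.  -0.  51. -78.]
turn clk 13.93 pos [0.5221 0.3298 0.0965] F [-0.9 -4.8  7.9] op 0.0417 j [  32.   28.  101.   -0.   51. -128.]
end clk 14.12 pos [0.5221 0.3298 0.0965] F [-2.2 -4.7  7.9] op 0.0418 j [  32.   28.  101.   -0.   51. -128.]
up clk 15.12 pos [0.5216 0.3302 0.1992] F [-0.5  0.  -0.1] op 0.0622 j [  32.   21.   96.   -0.   62. -128.]
```

```bash
python3 - <<'E'
from side2 import *
p,R=campose([.518,.3545,.1265],150,3,.29,-1)
robot.movep(p,R); robot.sleep(.35); say()
im,d,c=grab('wrist'); np.savez('side2.npz',im=im,d=d,K=c['K'],R=c['R'],t=c['t'])
g=cv2.rotate(im,cv2.ROTATE_180); ax=np.array([.5221,.3305])
N=lambda P:np.array([639,479])-proj(c,P)
print('cam',c['t'],'pred axis top',N([[*ax,.127]]))
u,v=N([[*ax,.127]])[0].round().astype(int)
analyse('side2.npz',(u-32,u+36,v-12,v+34),None)
hsv=cv2.cvtColor(g,cv2.COLOR_BGR2HSV).astype(int)
red=((hsv[...,0]<8)|(hsv[...,0]>172))&(hsv[...,1]>130)&(hsv[...,2]>40); red[:, :u-75]=0; red[:,u-22:]=0; red[v+25:]=0
for x in range(u-75,u-22,2):
    q=np.where(red[:,x])[0]
    if len(q): print((int(x),int(q.min()),int(q.max())),end=' ')
cv2.imwrite('pics/side2.png',cv2.resize(g[v-50:v+70,u-100:u+70],(765,540),interpolation=2)); print(u,v,'scale4.5')
E
```

```text
clk 18.18 pos [0.4083 0.4175 0.1662] F [ 1.1  0.4 -1.1] op 0.0617 j [ 77.  39. 106. -64.  81.  57.]
cam [0.2663 0.4998 0.141 ] pred axis top [[345.5627 236.8125]]
l,r 320 371 D width 0.3024357285789978 depth 0.2882172 cam [0.2663 0.4998 0.141 ] bearing -33.46943577412625
(320, 239, 255) (324, 238, 258) (328, 237, 258) (332, 237, 259) (336, 238, 260) (340, 238, 260) (344, 238, 260) (348, 238, 260) (352, 238, 260) (356, 238, 260) (360, 238, 260) (364, 237, 258) (368, 237, 257) (371, 239, 255) 
(275, 233, 248) (277, 233, 248) (279, 233, 248) (281, 233, 249) (283, 233, 249) (285, 233, 248) (287, 239, 241) (289, 239, 241) (291, 239, 241) (293, 240, 241) (295, 240, 241) (307, 250, 261) (309, 247, 261) (311, 244, 261) (313, 237, 261) (315, 235, 261) (317, 235, 261) (319, 235, 261) (321, 236, 261) (323, 259, 261) 346 237 scale4.5
```

View pics/side2.png

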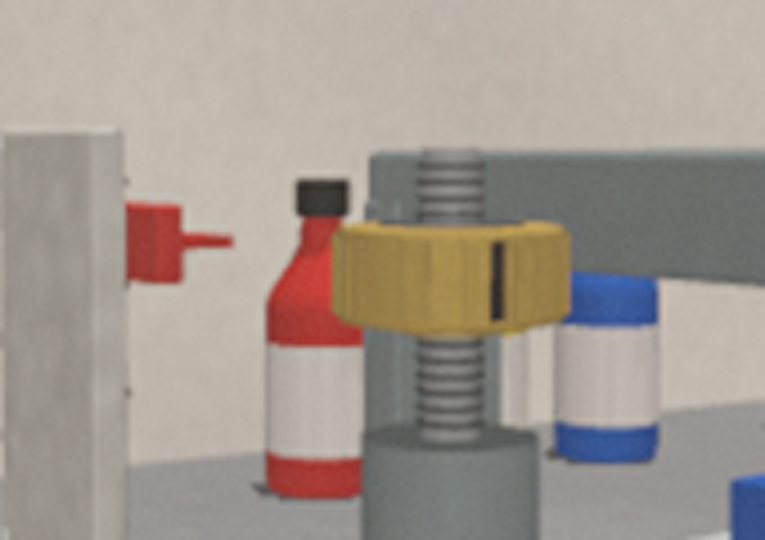

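```bash
python3 - <<'E'
from side2 import *
O2=np.array([.5221,.3305]); XJ=np.array([YJ[1],-YJ[0]])
for f,(uc,vc),(ut,vt) in (('side1.npz',(344,242.65),(298,237.4)),('side2.npz',(346,236.15),(295,240.4))):
    im,d,c=load2(f); un=lambda u,v:(639-u,479-v)
    zc=at_vert(c,un(uc,vc),O2); out=[]
    for x in (-.0225,-.0215,):
      for y in (.063,.066): out.append(at_vert(c,un(ut,vt),O2+x*XJ+y*YJ[:2]))
    dep=[deproj(c,[un(u,vt)],d[int(479-round(vt)),639-u])[0] for u in (ut-4,ut-2,ut)]
    g=cv2.rotate(im,cv2.ROTATE_180)
    print(f,'collar top',zc,'tip',np.array(out),'dep',np.array(dep).round(4)[:,2],'jig off',[(((p[:2]-O2)@XJ)*1e3,((p[:2]-O2)@YJ[:2])*1e3) for p in dep])
    gg=g[...,2].astype(int); u,v=int(ut),int(round(vt)); print(gg[v-6:v+7,u-4:u].mean(1))
    b=cv2.cvtColor(g,cv2.COLOR_BGR2HSV)[...,1].astype(int); v=int(vc); print(v,b[v-5:v+8,uc-16:uc-10].mean(1).round(),b[v-5:v+8,uc+12:uc+18].mean(1).round())
E
```

```text
side1.npz collar top 0.11742047915398499 tip [0.1271 0.1273 0.1271 0.1272] dep [0.1274 0.1273 0.1272] jig off [(np.float64(-22.134228608719614), np.float64(68.93152460716166)), (np.float64(-22.34904072739035), np.float64(67.26123357453203)), (np.float64(-22.088653691222788), np.float64(65.2648974372059))]
[187.   188.   187.5  188.25 190.   180.75 161.   154.75 177.5  189.75
 189.   187.75 186.5 ]
242 [  9.  12.  13.  11.  58.  72.  79. 131. 138. 136. 135. 133. 134.] [ 11.  52. 117. 139. 138. 113. 100. 132. 137. 138. 136. 136. 136.]
side2.npz collar top 0.12755868057277622 tip [0.1271 0.1272 0.1271 0.1272] dep [0.1273 0.1272 0.1271] jig off [(np.float64(-22.395352213148378), np.float64(68.36197328548171)), (np.float64(-22.39706286133906), np.float64(66.75608069727967)), (np.float64(-20.88510682490416), np.float64(64.15392304703192))]
[196.5  196.5  196.75 196.75 197.75 179.25 157.25 157.25 182.5  195.25
 194.25 193.5  194.  ]
236 [  8.   8.  10.   9.  14.  21. 120. 136. 135. 132. 133. 134. 132.] [ 10.   9.   8.  10.  15.  50. 126. 138. 136. 134. 130. 131. 133.]
```

The check view puts the collar top (row 236.1) at 127.5 mm and the pointer lip (row 240.4) at 127.15 mm. They are level within measurement error, and the collar is released. Next are the wrist looks over the tray and the carton. The opposite views showed about 2.3 mm of wrist-camera bias along tool +x, which I'll correct.

```bash
python3 - <<'E'
from m import *
np.set_printoptions(precision=4,suppress=True)
s=robot.state(); p=np.array(s['tool_pos']); robot.move_linear(p+[-.02,0.0,.09],vel=.25)
outs=[]
for nm,xy,z,psi in (('tray',(.5544,.0854),.19,99),('cart',(.548,-.306),.20,61)):
    robot.movep([*xy,z],down(psi)); robot.sleep(.35); im,d,c=grab('wrist'); say(nm)
    np.savez(nm+'.npz',im=im,d=d,K=c['K'],R=c['R'],t=c['t']); outs.append(im)
    tx=np.array(robot.state()['tcp_rot'])[:,0]
    if nm=='cart':
        for ce,st,m in blobs(im,(0,120,40),(8,255,255),300):
            cnt=max(cv2.findContours(m.astype('u1'),0,1)[0],key=cv2.contourArea); hull=cv2.convexHull(cnt); e=cv2.fitEllipse(hull)
            q=onplane(c,[e[0]],.052)[0]; print('red',ce,e,q,'corr',q-.0023*tx)
    else:
        for ce,st,m in blobs(im,(8,150,60),(20,255,255),60): print('or',ce,st,onplane(c,[ce],.064)[0]-.0023*tx)
cv2.imwrite('pics/tc.png',np.hstack([cv2.resize(o,(400,300),interpolation=3) for o in outs]))
E
```

```text
tray clk 20.68 pos [0.5543 0.0859 0.1899] F [-0.3 -0.4  0.6] op 0.0619 j [  9.  17. 104.  -0.  59.  -0.]
or [313.9913 327.6623] [297 315  34  21 462] [ 0.5667 -0.0019  0.064 ]
cart clk 22.53 pos [ 0.5482 -0.3056  0.2   ] F [-0.4  0.   0. ] op 0.0619 j [-29.  22.  95.   0.  63.  -0.]
red [629.8512  35.2558] ((585.7845458984375, -80.25927734375), (15.457720756530762, 92.76128387451172), 0.0) [ 0.7992 -0.2119  0.052 ] corr [ 0.7981 -0.2139  0.052 ]
red [313.0173 159.6556] ((312.9458312988281, 160.08958435058594), (70.37255096435547, 72.37247467041016), 1.131615400314331) [ 0.5707 -0.26    0.052 ] corr [ 0.5695 -0.2621  0.052 ]
red [352.4117 261.0364] ((352.6891174316406, 262.1619873046875), (63.9071159362793, 64.4444351196289), 145.9445037841797) [ 0.5586 -0.352   0.052 ] corr [ 0.5575 -0.354   0.052 ]
red [470.4938 462.4457] ((474.35394287109375, 461.4479675292969), (42.164512634277344, 62.68424987792969), 56.59000778198242) [ 0.5676 -0.6194  0.052 ] corr [ 0.5665 -0.6214  0.052 ]
```

View pics/tc.png

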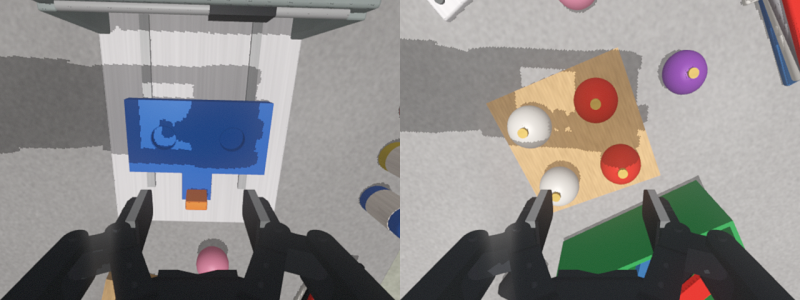

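The left view shows the tray dimples at full-frame (262,218) and (371,221) and the tab at (314,328). The right view shows red balls at (313,160) and (352,262), matching the top camera within 1–2 mm. I'll check clearance around the picks, then move the first ball.

```bash
cat > pp.py <<'E'
from h import *
YJ=np.array([-.1300,.9915]); XJ=np.array([.9915,.1300])
MID=np.array([.5546,.0857]); FAR=MID+.046*XJ; NEAR=MID-.046*XJ
A=np.array([.5703,-.2612]); B=np.array([.5581,-.3530])
def pick(xy,psi):
    robot.movep([*xy,.13],down(psi)); robot.set_gripper(.072); robot.move_linear([*xy,.030],vel=.1); robot.sleep(.15); say('at')
    robot.set_gripper(.040,squeeze=22); say('grip'); robot.move_linear([*xy,.15],vel=.15); say('lift')
def place(xy,psi):
    robot.movep([*xy,.12],down(psi)); robot.move_linear([*xy,.050],vel=.1); robot.move_linear([*xy,.0407],vel=.02); robot.sleep(.25); say('pre-release')
    robot.set_gripper(.068); say('rel'); robot.move_linear([*xy,.15],vel=.15); say('up')
E
python3 - <<'E'
from pp import *; from m import load
im,d,c=load('top'); v,u=np.mgrid[150:420,360:640]; uv=np.c_[u.ravel(),v.ravel()]
P=deproj(c,uv,d[v,u].ravel())
for n,q in (('A',A),('B',B)):
    r=np.hypot(*(P[:,:2]-q).T); k=(P[:,2]>.085)&(r<.12); print(n,k.sum(), P[k][np.argsort(r[k])[:3]].round(3))
z=np.load('tray.npz'); cw=dict(K=z['K'],R=z['R'],t=z['t'],dist=None); print('dimples',onplane(cw,[(262,218),(371,221)],.037)[:,:2],'planned',NEAR,FAR)
for q in (A,B): print(robot.ik([*q,.03],down(37)))
print(robot.ik([*FAR,.04],down(97.5)),robot.ik([*NEAR,.04],down(97.5)))
pick(A,37)
E
```

```text
A 54 [[ 0.571 -0.261  0.088]
 [ 0.569 -0.262  0.087]
 [ 0.571 -0.26   0.085]]
B 501 [[ 0.558 -0.352  0.089]
 [ 0.558 -0.355  0.085]
 [ 0.556 -0.354  0.089]]
dimples [[0.50926796 0.08125264]
 [0.60005148 0.09309686]] planned [0.508991 0.07972 ] [0.600209 0.09168 ]
[-2.47450081e+01  3.42092677e+01  1.00832435e+02 -2.54444375e-14
  4.49582972e+01  2.82549919e+01]
[-3.24436268e+01  3.64041375e+01  9.63541483e+01 -2.54444375e-14
  4.72417142e+01  2.05563732e+01]
[ 8.54307181e+00  3.20500797e+01  1.03309114e+02 -2.54444375e-14
  4.46408062e+01  1.04307181e+00] [ 8.73473561e+00  2.61294144e+01  1.14953212e+02 -2.54444375e-14
  3.89173737e+01  1.23473561e+00]
at clk 24.65 pos [ 0.5707 -0.2614  0.0307] F [0.2 0.1 0.6] op 0.0718 j [-25.  34. 101.  -0.  45.  28.]
grip clk 24.94 pos [ 0.5706 -0.2613  0.0307] F [-1.5  1.2  5.8] op 0.0552 j [-25.  34. 101.   0.  45.  28.]
lift clk 25.89 pos [ 0.5697 -0.2609  0.149 ] F [-0.6 -0.2 -1.4] op 0.0547 j [-25.  25.  97.  -0.  57.  28.]
```

```bash
python3 - <<'E'
from pp import *; from m import load
im,d,c=load('top'); v,u=np.mgrid[150:420,360:640]; uv=np.c_[u.ravel(),v.ravel()]
P=deproj(c,uv,d[v,u].ravel())
r=np.hypot(*(P[:,:2]-B).T); k=(P[:,2]>.06)&(r<.12)&(r>.032)&(np.hypot(*(P[:,:2]-A).T)>.035); i=np.argsort(r[k])[:200:25]; print(np.c_[P[k][i],r[k][i]].round(3), P[k][:,2].max())
place(FAR,97.5)
E
```

```text
[[ 0.494 -0.342  0.065  0.065]
 [ 0.487 -0.344  0.075  0.071]
 [ 0.488 -0.327  0.061  0.075]
 [ 0.481 -0.346  0.077  0.077]
 [ 0.482 -0.331  0.068  0.079]
 [ 0.482 -0.323  0.067  0.082]
 [ 0.48  -0.322  0.069  0.084]
 [ 0.474 -0.337  0.077  0.086]] 0.11651355450557443
pre-release clk 28.94 pos [0.6004 0.0916 0.0408] F [-1.1 -2.   3.4] op 0.0548 j [  9.  32. 103.  -0.  45.   1.]
rel clk 29.23 pos [0.6    0.0917 0.0405] F [0.2 0.1 0.5] op 0.0681 j [  9.  32. 103.   0.  45.   1.]
up clk 30.10 pos [0.5996 0.0916 0.1492] F [ 0.2  0.1 -1. ] op 0.0680 j [  9.  24. 100.  -0.  56.   1.]
```

```bash
sed -i 's/,.0407\]/,.0411]/' pp.py; python3 - <<'E'
from pp import *; from m import blobs
np.set_printoptions(precision=4,suppress=True)
robot.movep([*B,.13],down(37))
im,d,c=grab('top')
for ce,st,m in blobs(im,(0,140,40),(7,255,255),200):
    cnt=max(cv2.findContours(m.astype('u1'),0,1)[0],key=cv2.contourArea); e=cv2.minEnclosingCircle(cnt)
    if 150<ce[1]<330 and ce[0]<530: print(ce,e,onplane(c,[e[0]],.062)[0])
pick(B,37)
E
```

```text
[269.4627 235.0353] ((269.4821472167969, 234.82142639160156), 12.977275848388672) [0.6004 0.0913 0.062 ]
[488.6678 248.9755] ((491.7457580566406, 252.1271209716797), 13.321279525756836) [ 0.5605 -0.3476  0.062 ]
[ 99.5164 279.6667] ((98.0, 279.8333435058594), 12.207802772521973) [0.5158 0.4264 0.062 ]
at clk 33.56 pos [ 0.5585 -0.3533  0.0308] F [-0.2 -0.1 -0.2] op 0.0718 j [-32.  36.  96.  -0.  47.  21.]
grip clk 33.85 pos [ 0.5582 -0.353   0.0308] F [-1.9  1.2  6. ] op 0.0551 j [-32.  36.  96.   0.  47.  21.]
lift clk 34.80 pos [ 0.5575 -0.3526  0.149 ] F [-0.6  0.1 -0.2] op 0.0546 j [-32.  28.  93.  -0.  59.  21.]
```

The first bauble sits at (0.6004, 0.0913), on the dimple. Placing the second.

```bash
python3 - <<'E'
from pp import *; from m import blobs
np.set_printoptions(precision=4,suppress=True)
place(NEAR,97.5)
tab=MID-.088*YJ-.05*YJ
robot.movep([*tab,.15],down(97.5-90)); robot.set_gripper(.03); say()
im,d,c=grab('top')
for ce,st,m in blobs(im,(0,140,40),(7,255,255),200)+blobs(im,(8,150,100),(20,255,255),40):
    cnt=max(cv2.findContours(m.astype('u1'),0,1)[0],key=cv2.contourArea); e=cv2.minEnclosingCircle(cnt)
    if 150<ce[1]<330 and ce[0]<530: print(ce,e,onplane(c,[e[0]],.062)[0])
s,_,_=grab('scene')
cv2.imwrite('pics/placed.png',np.hstack([cv2.resize(im[180:330,80:380],(400,200),interpolation=2),cv2.resize(s[210:360,240:540],(400,200),interpolation=2)]))
E
```

```text
pre-release clk 38.10 pos [0.5092 0.0797 0.0412] F [ 0.4 -0.3  4.4] op 0.0549 j [  9.  26. 115.  -0.  39.   1.]
rel clk 38.38 pos [0.5087 0.0798 0.0409] F [-0.   0.7 -0.5] op 0.0685 j [  9.  26. 115.   0.  39.   1.]
up clk 39.26 pos [0.5084 0.0796 0.1493] F [-0.4  0.8 -0.2] op 0.0680 j [  9.  16. 111.   0.  53.   1.]
clk 40.92 pos [ 0.5725 -0.051   0.1501] F [-0.3  0.7 -0.7] op 0.0299 j [ -5.  21. 104.   0.  55.  77.]
[269.368  235.0146] ((269.2671203613281, 234.80137634277344), 12.923523902893066) [0.6004 0.0917 0.062 ]
[ 99.5164 279.6667] ((98.0, 279.8333435058594), 12.207802772521973) [0.5158 0.4264 0.062 ]
[275.914 280.986] ((275.9193420410156, 281.0806579589844), 13.245203018188477) [0.5089 0.0791 0.062 ]
```

View pics/placed.png

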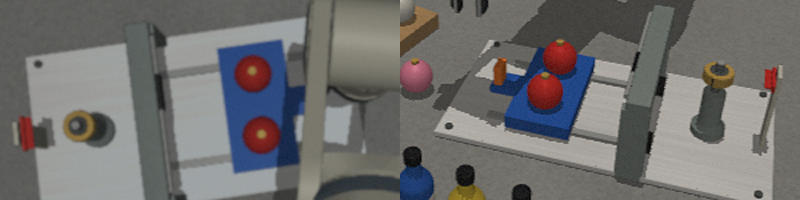

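The picture shows both red balls seated in the tray, with the orange tab free. Now I'll pinch the tab and slide the tray along jig +y until the stops push back.

```bash
python3 - <<'E'
from pp import *
T=MID-.088*YJ
robot.movep([*T,.12],down(7.5)); robot.move_linear([*T,.035],vel=.1); robot.sleep(.1); say('at tab')
robot.set_gripper(.005,squeeze=40); say('pinch')
f=lambda: float(np.array(robot.state()['wrist_force'])[:2]@YJ)
f0=f(); s=.084; robot.move_linear([*(T+s*YJ),.035],vel=.05); robot.sleep(.1); say('84mm f %.1f'%f())
while s<.126:
    s+=.003; robot.move_linear([*(T+s*YJ),.035],vel=.03); robot.sleep(.1); F=f(); print(round(s,3),round(F,1),round(float((np.array(robot.state()['tool_pos'])[:2]-T)@YJ),4))
    if F<-18: break
say('end')
E
```

```text
at tab clk 42.46 pos [ 0.5666 -0.0016  0.0357] F [-0.2  0.   0.2] op 0.0300 j [ -0.  30. 109.  -0.  41.  82.]
pinch clk 42.73 pos [ 0.5665 -0.0016  0.0357] F [-1.5 -0.4  5.6] op 0.0138 j [ -0.  30. 109.  -0.  41.  82.]
84mm f -2.1 clk 44.67 pos [0.5554 0.0817 0.0357] F [-1.2 -2.3  6.9] op 0.0138 j [  8.  29. 109.  -0.  41.  91.]
0.087 -0.1 0.087
0.09 0.6 0.0901
0.093 0.8 0.0931
0.096 0.2 0.0961
0.099 0.8 0.0991
0.102 0.6 0.1021
0.105 0.7 0.1051
0.108 -10.4 0.1066
0.111 -29.3 0.1068
end clk 47.82 pos [0.5524 0.1043 0.0357] F [  2.2 -29.2   8.2] op 0.0134 j [ 11.  30. 109.  -0.  41.  93.]
```

The stops were met at 106.7 mm of travel, which means a start at about 13 mm, within the stated 0–30 mm. I'll ease off, release, retreat and check.

```bash
python3 - <<'E'
from pp import *; from m import blobs
np.set_printoptions(precision=4,suppress=True)
T=MID-.088*YJ
p=T+.1085*YJ; robot.move_linear([*p,.035],vel=.03); robot.sleep(.1); say('eased')
robot.set_gripper(.03); p2=T+.1067*YJ; robot.move_linear([*p2,.15],vel=.15); robot.movep([.50,-.10,.25],down(80)); robot.sleep(.2); say('clear')
im,d,c=grab('top'); s,ds,cs=grab('scene')
for ce,st,m in blobs(im,(0,140,40),(7,255,255),150)+blobs(im,(8,150,100),(20,255,255),40):
    cnt=max(cv2.findContours(m.astype('u1'),0,1)[0],key=cv2.contourArea); e=cv2.minEnclosingCircle(cnt)
    if 150<ce[1]<330 and ce[0]<530: print(ce,e,onplane(c,[e[0]],.062)[0],onplane(c,[ce],.064)[0])
print('expected balls',NEAR+.1067*YJ,FAR+.1067*YJ,'tab',p2)
cv2.imwrite('pics/final.png',np.hstack([cv2.resize(im[170:340,80:530],(400,240),interpolation=2),cv2.resize(s[180:360,140:540],(400,240),interpolation=2)]))
E
```

```text
eased clk 48.17 pos [0.5524 0.1042 0.0357] F [  0.  -14.    7.7] op 0.0135 j [ 11.  30. 109.  -0.  41.  93.]
clear clk 51.06 pos [ 0.5    -0.0996  0.2497] F [ 1.1 -0.   0.5] op 0.0304 j [-11.   9. 106.   0.  65.  -1.]
[215.1429 242.8611] ((214.8524627685547, 243.0737762451172), 13.76430892944336) [0.5853 0.199  0.062 ] [0.5855 0.1981 0.064 ]
[ 99.4836 279.7653] ((98.0, 279.8333435058594), 12.207802772521973) [0.5158 0.4264 0.062 ] [0.5158 0.4228 0.064 ]
[221.3398 288.9495] ((221.47381591796875, 289.31414794921875), 13.606916427612305) [0.4942 0.1855 0.062 ] [0.4948 0.1854 0.064 ]
[263.24   259.4667] ((263.5, 259.5), 6.96429443359375) [0.5516 0.1032 0.062 ] [0.5515 0.1036 0.064 ]
expected balls [0.4951 0.1855] [0.5863 0.1975] tab [0.5522 0.1042]
```

View pics/final.png

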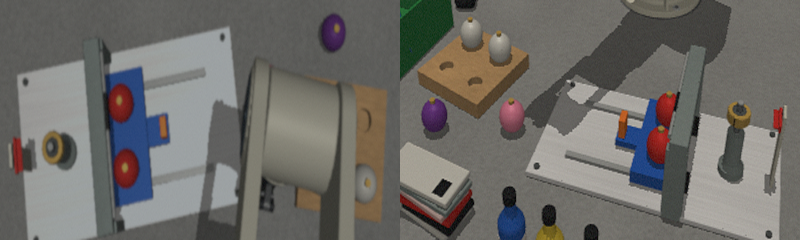

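The final view shows both baubles in their dimples against the gantry and the tab at its expected home position. The white baubles are still in the carton and the pointer pixel is unchanged. Handing in.

```bash
python3 -c "
from h import *
print(robot.sign_off()); say()"
```

```text
the job is handed in; nothing more can be done
None
the job is handed in; nothing more can be done
```

The job is done and handed in at about 51 s of the 72 s allowed, in the order asked. No check failed.

- **Collar:** I turned it 150° counter-clockwise, a 10 mm rise, and let go. The side view put its top at about 127.5 mm and the pointer lip at about 127.15 mm. That is 0.4 mm high, about the size of the measuring error, so I left it. I did not measure the collar again after the later steps. The pointer's pixel did not move.
- **Baubles:** Both red ones were set down with 3–4 N of contact at a 22 N grip. After the slide, the top view placed them within about 2 mm of where the dimples should be. The pictures show both white ones still in the carton.
- **Tray:** I pinched the tab and slid it 106.7 mm until the stops pushed back with 29 N, then eased off and released. The tab then measured within 1 mm of its home position, with the arm clear of everything.

Two measurements disagreed along the way. The wrist camera read about 2–3 mm too far along the tool's x direction, which opposite views of the collar showed. I averaged those views for the collar and corrected the tray position. For the baubles the uncorrected wrist reading matched the top camera, so I used a value in between.

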